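# Unlock the bedside box and hold the key turned

## Task

Take the round-headed key out of the key stand and push it all the way home in the lock on the deck of the grey bedside box (the pins are sticky: rock the key a little if it binds). Then turn it a quarter turn clockwise, seen from above, as far as the stop, so that the lid lifts ajar, and finish while still gripping the key and holding it turned against the lock's return spring. Leave the square-headed key in the stand and the other bedside things where they are.

Things in the scene. Friction and masses are not known exactly. Their poses are not given: they have to be found in the camera images.
- key: Round-headed key, 30 g, standing tip down in either slot of the stand. Origin at its tip, z up the shank, x along its flat width, y through its thickness. Bit at the tip 14 (x) x 5 (y) x 11 mm tall, lower edge rounded; round shank of 6 mm; black disc head, 30 mm diameter, 8 mm thick, flat faces to +y and -y, centre 51 mm above the tip. Fits the lock either way round.
- square_key: The other key, to be left alone: head a 28 mm square, 8 mm thick, centre also 51 mm above its tip, bit 19 mm wide (too wide for the lock). Origin and axes as for the round-headed key. Stands in the other slot.
- stand: Light wooden key stand, fixed, 130 (x) x 45 (y) x 26 mm tall, origin at the centre of its underside. Slots at x = +32.5 and -32.5 mm, 20.5 (x) x 6.6 mm (y), 24 mm deep; the keys stand on slot floors 2 mm above the table, flat width along the stand's x, and come straight up.
- lock_mouth (a point): Centre of the keyhole in the top face of the raised brass lock plate (46 x 36 mm), 94 mm above the table, fixed to the box; z up. The slot's long side runs along x: mouth 23 x 13.5 mm, funnelling in 4 mm to 17 x 7.5 mm; from 8 mm depth the cylinder's own slot, 16 x 6.4 mm, solid floor at 23 mm. Fully home: key tip on that floor.
- lock (a joint): Turn of the lock cylinder in rad: 0 at rest, growing clockwise seen from above to a hard stop at 1.57. Turned only with the key. A return spring resists with 0.035 N m at rest to 0.1 N m at the stop and turns it back when let go. The key has about 6 degrees of play, so turn it a little more than the cylinder.
- lockbox: The grey steel box, fixed to the table, 240 mm (x) by 190 mm (y) by 90 mm tall, origin at the centre of the underside; the lock deck is the 90 mm on its -x side, the lock at x = -75 mm, y = 0. The rest of the top is the lid, hinged on the +x edge.
- lid_edge (a point): Middle of the free edge of the lid, 42 to 45 mm beyond the keyhole along +x of the box, 96 mm above the table while shut. The lock itself lifts it (by about 23 mm when the lock is turned to the stop); do not touch it.
- cup: Grey ceramic cup, 80 mm wide, 85 mm tall, origin at the centre of its underside. Leave alone.
- opener: Flat steel bottle opener, about 134 mm long (x), 4 mm thick, lying on the table, origin at its underside. Leave alone.
- sanitiser: White hearing aid sanitiser, 110 x 80 x 42 mm, origin at the centre of its underside. Leave alone.
- battery_tray: Clear battery strip tray, 160 x 36 x 14 mm, origin at the centre of its underside. Leave alone.
- lock_pins (a point): Inside the lock on its axis, 13.5 mm below the mouth: the first pair of sprung pins (a second pair is 4.5 mm deeper). They pinch the bit and resist with up to about 15 N on the way in; rocking the key helps. The bit can turn only when wholly below the fixed plate (tip 19 mm or deeper).

How it is judged:
On the way, in this order (a step that is already met when the one before it is completed fails the run):
1. the round-headed key is lifted clear out of the stand (height (world z) of key above 0.032 m), for 0.1 s.
2. the key is home in the lock, not yet turned (z of key in the frame of lock_mouth below -0.0195 m and horizontal distance between key and lock_mouth below 0.005 m and value of joint lock below 0.3 rad), for 0.05 s.
At the end, for the whole second after the job is handed in: Through the last second: round-headed key home (tip at least 19.5 mm below the mouth, within 5 mm of its axis, upright within 0.2 rad), cylinder turned clockwise past 1.35 rad, fingers gripping the key (over 3 N), square-headed key still in its slot (value of joint lock above 1.35 rad and z of key in the frame of lock_mouth below -0.0195 m and horizontal distance between key and lock_mouth below 0.005 m and angle between key's own z axis and vertical below 0.2 rad and contact force between the fingers and key above 3 N and height (world z) of square_key below 0.015 m); the arm keeps its last pose, push and grip.
It fails at once if the square-headed key is pulled out or knocked over (distance of square_key from where it was at the start of the episode above 0.015 m).
It fails at once if a bystander is pushed away or knocked over (distance of any of cup, opener, sanitiser, battery_tray from where it was at the start of the episode above 0.03 m).
It also fails if it takes over 58 s, if anything falls off the work surface, if the arm or the gripper's body presses on something with over 40 N, if the wrist force passes 120 N, or if a joint passes its speed limit or range.

## Robot

A 6-joint arm with a two-finger parallel gripper is mounted at the origin on the work surface. World frame = base frame: x ahead of the robot, y to its left, z up, the work surface at z = 0. Lengths are in m, angles in rad, forces in N, time in s.
With the tool pointing down it reaches from about 0.3 to 0.75 m from the base axis. Payload 8.5 kg.
Tool frame: the origin (TCP) lies between the finger pads; the fingertips stand 17 mm ahead of it and the grasp point (between the pads) lies 2 mm behind it (arm.tip_extent is the distance from the TCP to the fingertips, in m); z points along the fingers, y is the direction in which the jaws open and shut (so a half turn about z gives the same grasp; the last joint's range is limited). The gripper opens to 85 mm and grips with 20 to 120 N. Pads are 22 mm wide; open, the fingers measure 114 mm over their backs; the gripper's body (76 mm by 85 mm) begins 54 mm behind the grasp point. The pads swing forward as they close: fully open they stand 13 mm farther back than shut.
Start: joints at [0.958, 0.381, 1.297, -0, 1.464, -0.215], TCP at [0.213, 0.507, 0.248] pointing down, gripper open.
Joint ranges: [-3.11, 3.11], [-0.89, 2.33], [0.22, 2.48], [-1.42, 4.56], [0.17, 2.85], [-2.88, 2.88]. Speed limits (rad/s): [2.39, 2.39, 3.14, 3.14, 3.14, 3.14].

## Interface

Orientations are given as a rotation vector (axis times angle).
In Python, from workcell import arm gives the robot as it stands. The module is installed in compiled form; this text tells all that it offers.
- The arm moves only by the tool send_rows, never from a script. Its argument "targets" is a list of rows, each a list of 5 numbers: the shift along the tool's x, y, z in m, then the turn about the tool's z in degrees, then the finger opening in m, from 0 to 0.0854. In form: [[tx, ty, tz, twist, grip], ...]. A call has 1 to 10 rows; each row shifts and turns the commanded pose from where the row before left it, along the tool's axes as they then stand; what a row does not reach is not made up. A row lasts 1/8 s, in which the tool goes at most 62.5 mm and 10.7 degrees, less where a joint would pass 70% of its speed; a pose out of reach is approached as far as the arm can. A call is refused whole if a number of a shift passes 0.0625 or a number of a turn 10.7, either way. A call with a gripper value outside its range is refused whole. The fingers move at their own pace and stop on an object; the grip force is fixed at half the most. Time passes only in rows, so rows that do not move let the fingers close. It gives the time, the measured TCP pose, the force and the opening at its end, in the units of the state.
- arm.observe(): the state, without advancing time (a new reading comes with each control period).
- arm.camera(name): name is "side" or "top"; returns a dict with "img" (480x640x3 uint8, red, green, blue), "range_z" (480x640 float32, m along the optical axis (not along the pixel's ray), 0 where there is no reading), "fx", "fy", "cx", "cy" (pixels), "R" (3x3) and "t" (3): a world point X has camera coordinates R X + t. Camera axes: x right, y down, z forward; pixel columns grow to the right and rows downward; lengths in m; the calibration is good to about 2 mm. A picture is of the moment at which its call begins.
- arm.job_done(): hands the job in, once; it reports no verdict.
Trained networks look in the newest picture that a camera, given by its name, has taken for a name from the list of things; names that differ only in an ending like _2 or _b are one class to them, and where a whole thing is asked for, a point or a joint stands for the part that bears it (a point fixed in the world has none). Each returns a list of dicts, best first, with "conf" (0 to 1); they miss things now and then, are a little off and sometimes report something else, mostly with a low value. They report only what shows in the picture. A call takes as long as a camera call.
- arm.recognise(camera, label): "bbox" ([left, top, right, bottom] in pixels, round what is visible of it).
- arm.trace(camera, label): "region" (480x640 bool, what is visible of it) and "bbox" ([left, top, right, bottom] in pixels, round what is visible of it).
- arm.tip_of(camera, label): "xy" ([column, row] in pixels: a listed point, or the origin of a listed thing).
The state is a dict: "clock": time; "q": joint angles; "joint_vel": joint speeds; "tau": joint torques, N m; "eef_pos": TCP position; "tcp_rot": TCP orientation; "wrist_force": force on the tool from outside, world axes, zero at the start; "moment": the same for the moment, N m; "opening": finger opening in m.
Only numpy, scipy, OpenCV 4.12 (cv2) and the standard library are available. Lean on these libraries where they do the work, as an engineer would, in place of code of your own. Each camera call takes 0.05 s, during which the arm holds its last target.

## Working session

There is one attempt and no reset: what is moved stays moved. The work goes in short steps, Python scripts to look and compute and a tool call to move; the robot and the scene stay as the last step left them, time stands still between calls to the robot, and variables do not carry over. Pictures are saved under pics/ and viewed, and the job is handed in when it is done.

Besides the shell and the picture viewer there is one more tool, called as name([rows], argument=value, ...), one row to a line, values as JSON. send_rows: Moves the arm, as the interface text tells. Its arguments: {"type":"object","properties":{"targets":{"type":"array"}},"required":["targets"]}

```bash
mkdir -p pics; cat > h.py <<'E'
import numpy as np, cv2
from workcell import arm
def back(c,u,v,z=None):
    if z is None: z=c["range_z"][int(round(v)),int(round(u))]
    p=np.array([(u-c["cx"])/c["fx"]*z,(v-c["cy"])/c["fy"]*z,z])
    return c["R"].T@(p-c["t"])
def onplane(c,u,v,h):
    d=c["R"].T@np.array([(u-c["cx"])/c["fx"],(v-c["cy"])/c["fy"],1.]); o=-c["R"].T@c["t"]
    return o+d*(h-o[2])/d[2]
def proj(c,X):
    p=c["R"]@np.asarray(X)+c["t"]; return p[0]/p[2]*c["fx"]+c["cx"],p[1]/p[2]*c["fy"]+c["cy"]
def save(c,n): cv2.imwrite("pics/"+n,cv2.cvtColor(c["img"],cv2.COLOR_RGB2BGR))
E
python3 - <<'E'
from h import *
o=arm.observe(); print({k:np.round(v,4) for k,v in o.items()}, arm.tip_extent)
for n in("side","top"):
    c=arm.camera(n); save(c,n+"0.png"); print(n,"cam pos",-c["R"].T@c["t"],c["fx"],np.round(c["R"],3).tolist())
    for l in("key","square_key","stand","lock_mouth","lockbox","lid_edge","cup"):
        r=arm.recognise(n,l)[:2]; t=arm.tip_of(n,l)[:2]
        print(l,[(np.round(x["bbox"]).tolist(),round(x["conf"],2)) for x in r],[(np.round(x["xy"],1).tolist(),round(x["conf"],2)) for x in t])
E
```

```text
{'clock': np.float64(0.0), 'q': array([ 0.9577,  0.3812,  1.2983,  0.    ,  1.4636, -0.2153]), 'joint_vel': array([-0.001 ,  0.0011,  0.0014,  0.0005, -0.0001, -0.0012]), 'tau': array([ 5.0000e-04, -4.4847e+01, -2.3128e+01, -2.0000e-04,  4.8000e-03,
       -0.0000e+00]), 'eef_pos': array([0.2129, 0.5068, 0.2477]), 'tcp_rot': array([-6.2060e-01, -3.0791e+00,  2.1000e-03]), 'wrist_force': array([ 0.0944,  0.1972, -0.5991]), 'moment': array([ 0.0283,  0.0015, -0.0247]), 'opening': np.float64(0.0854)} 0.017
side cam pos [ 0.14503722 -0.60629946  0.56698349] 455.50920160706505 [[0.867, -0.498, -0.003], [-0.27, -0.465, -0.843], [0.418, 0.732, -0.538]]
key [([377.0, 356.0, 395.0, 380.0], 0.85)] [([380.5, 392.7], 0.5)]
square_key [([413.0, 381.0, 433.0, 408.0], 0.88)] [([416.9, 413.7], 0.68), ([319.2, 209.5], 0.39)]
stand [] [([399.0, 401.5], 0.78), ([530.0, 335.4], 0.52)]
lock_mouth [([271.0, 184.0, 397.0, 272.0], 0.68)] [([294.8, 210.3], 0.97)]
lockbox [] [([330.2, 246.4], 0.7)]
lid_edge [([312.0, 184.0, 394.0, 234.0], 0.9)] [([321.3, 208.4], 0.65)]
cup [([512.0, 282.0, 571.0, 348.0], 0.87)] [([531.9, 336.0], 0.58), ([282.1, 197.3], 0.42)]
top cam pos [0.4045033  0.05483028 1.04020109] 444.8071710482316 [[0.027, -0.999, -0.022], [-0.993, -0.024, -0.12], [0.119, 0.025, -0.993]]
key [([455.0, 264.0, 474.0, 277.0], 0.51)] [([454.5, 270.6], 0.63)]
square_key [] [([482.0, 267.2], 0.47)]
stand [([440.0, 251.0, 506.0, 284.0], 0.62)] [([469.3, 270.6], 0.58)]
lock_mouth [([231.0, 133.0, 345.0, 273.0], 0.55)] [([276.6, 230.7], 0.77)]
lockbox [([226.0, 137.0, 347.0, 270.0], 0.94), ([458.0, 122.0, 500.0, 164.0], 0.24)] [([285.7, 209.6], 0.7)]
lid_edge [([242.0, 137.0, 347.0, 226.0], 0.86)] []
cup [([460.0, 122.0, 500.0, 161.0], 0.55)] [([471.1, 149.8], 0.7)]
```

View pics/side0.png

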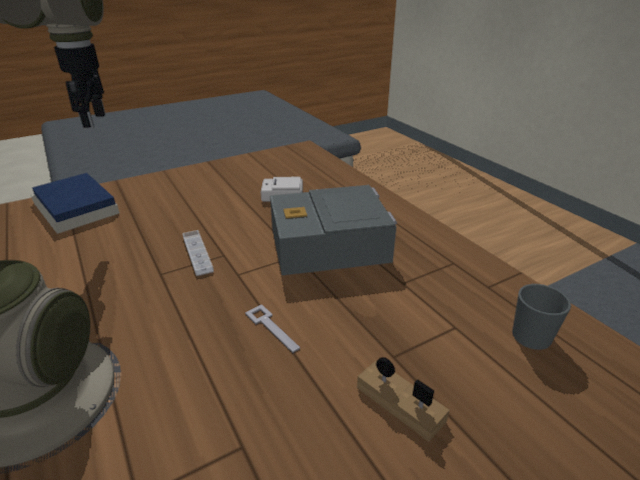

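View pics/top0.png

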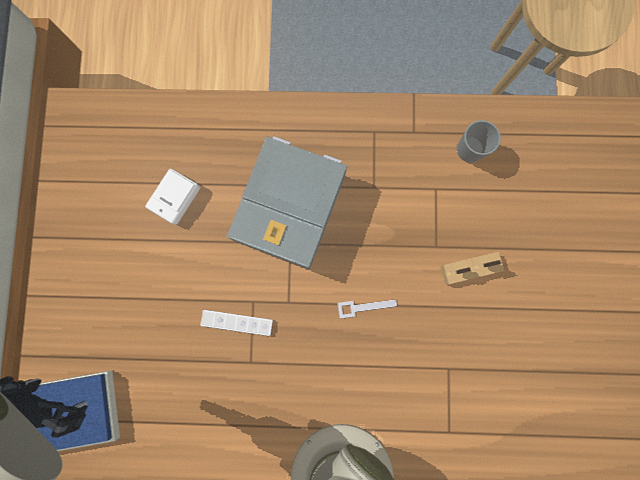

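```bash
python3 - <<'E'
from h import *
for n,(a,b,x,y) in {"side":(350,330,110,90),"top":(425,240,90,60)}.items():
    im=cv2.imread(f"pics/{n}0.png")[b:b+y,a:a+x]; cv2.imwrite(f"pics/{n}0k.png",cv2.resize(im,None,fx=6,fy=6,interpolation=cv2.INTER_CUBIC))
for n,(a,b,x,y) in {"side":(240,160,110,90),"top":(220,190,130,90)}.items():
    im=cv2.imread(f"pics/{n}0.png")[b:b+y,a:a+x]; cv2.imwrite(f"pics/{n}0l.png",cv2.resize(im,None,fx=6,fy=6,interpolation=cv2.INTER_CUBIC))
E
```

```text
(no output)
```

View pics/side0k.png

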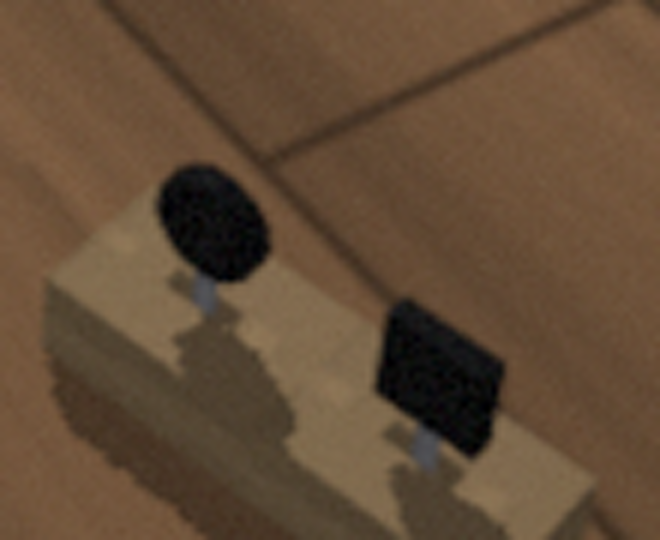

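View pics/top0k.png

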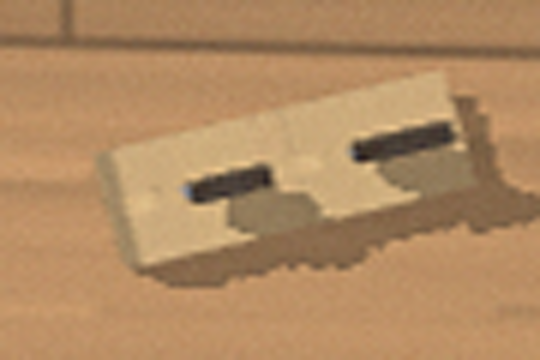

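View pics/side0l.png

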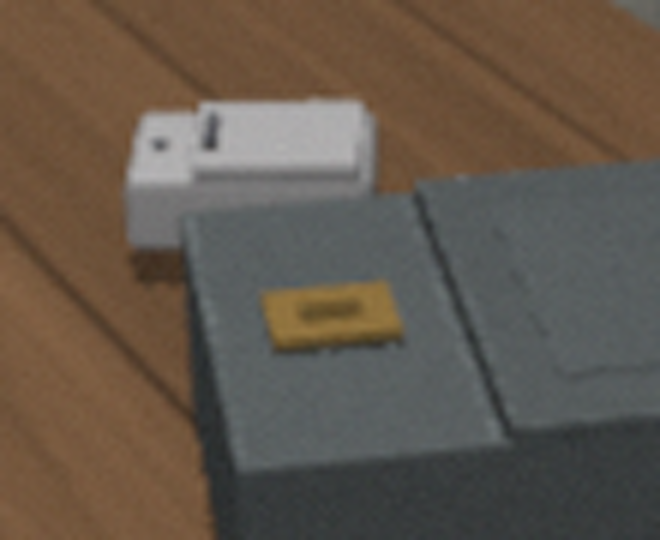

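View pics/top0l.png

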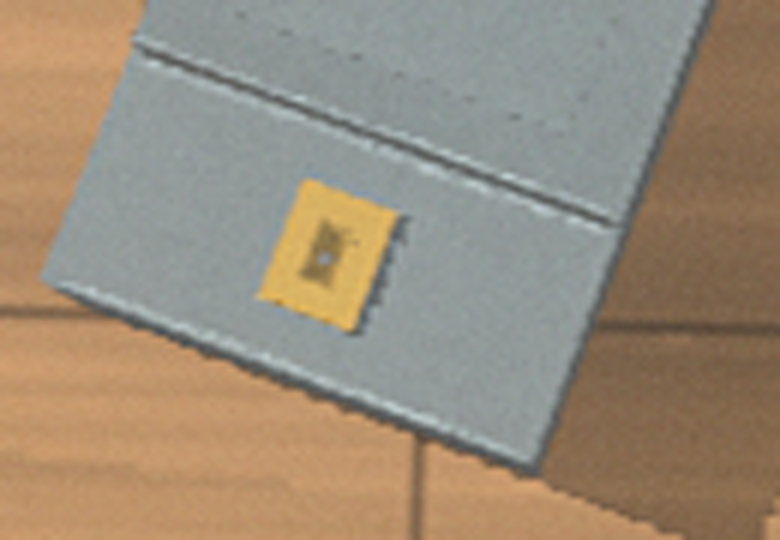

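The side view shows the round key at (386,368) and the square key at (423,393). The brass plate is at (295,211). In the top view the round head is the left strip, around (463,271), and the keyhole is near (274,232).

```bash
python3 - <<'E'
from h import *
T=arm.camera("top");S=arm.camera("side")
def rect(c,mask,h):
    cs,_=cv2.findContours(mask.astype(np.uint8),cv2.RETR_EXTERNAL,cv2.CHAIN_APPROX_NONE)
    k=max(cs,key=cv2.contourArea)[:,0,:]
    P=np.array([onplane(c,u,v,h)[:2] for u,v in k])
    r=cv2.minAreaRect((P*1000).astype(np.float32)); return r,len(k)
def hsv(c): return cv2.cvtColor(c["img"],cv2.COLOR_RGB2HSV)
for n,c in(("top",T),("side",S)):
    H=hsv(c); m=(H[...,0]>15)&(H[...,0]<30)&(H[...,1]>140)&(H[...,2]>90)
    mm=np.zeros_like(m); 
    u0,v0=(276,231) if n=="top" else (295,211)
    mm[v0-22:v0+22,u0-24:u0+24]=m[v0-22:v0+22,u0-24:u0+24]
    mm=cv2.morphologyEx(mm.astype(np.uint8),cv2.MORPH_CLOSE,np.ones((7,7)))
    print(n,"plate",rect(c,mm,.094),mm.sum())
    # box
    t=arm.trace(n,"lockbox")
    if t: print("box conf",t[0]["conf"],rect(c,t[0]["region"],.09))
# heads dark
for n,c,(a,b,x,y) in(("top",T,(430,245,85,45)),("side",S,(360,345,90,70))):
    g=c["img"].max(2); m=(g<45).astype(np.uint8); mm=np.zeros_like(m); mm[b:b+y,a:a+x]=m[b:b+y,a:a+x]
    k,l,st,ce=cv2.connectedComponentsWithStats(mm)
    for i in range(1,k):
        if st[i,4]>30:
            u,v=ce[i]; z=np.median(c["range_z"][l==i])
            print(n,"dark",st[i],ce[i],"plane .053:",onplane(c,u,v,.053),"range",back(c,u,v,z))
            ys,xs=np.nonzero(l==i); 
            P=np.array([back(c,a_,b_,c["range_z"][b_,a_]) for a_,b_ in zip(xs,ys)])
            print("  3d median",np.median(P,0),P.min(0),P.max(0))
    # stand
for n,c in(("top",T),("side",S)):
    t=arm.trace(n,"stand")
    if t: print(n,"stand",t[0]["conf"],t[0]["bbox"],rect(c,t[0]["region"],.026))
E
```

```text
top plate (((530.0668334960938, 160.48789978027344), (33.199256896972656, 44.30255126953125), 72.42703247070312), 63) 252
box conf 0.73 (((601.9876098632812, 133.554931640625), (197.38595581054688, 251.6678466796875), 70.77775573730469), 366)
side plate (((526.5115356445312, 156.00958251953125), (34.80130386352539, 41.8348274230957), 70.36685180664062), 51) 157
box conf 0.88 (((579.9091796875, 85.55992126464844), (322.71514892578125, 257.41961669921875), 70.3065185546875), 367)
side dark [377 358  18  19 248] [385.20564516 366.87903226] plane .053: [ 0.45941479 -0.2557238   0.053     ] range [ 0.4567129  -0.25873679  0.05741737]
  3d median [ 0.45666068 -0.25860883  0.05755931] [ 1.45037220e-01 -6.06299464e-01 -2.04509583e-04] [ 0.50276528 -0.22836202  0.56698349]
side dark [413 380  21  26 336] [422.79464286 392.55059524] plane .053: [ 0.47641635 -0.31823075  0.053     ] range [ 0.4738959  -0.32042179  0.05690933]
  3d median [ 0.47346089 -0.32064566  0.05775504] [ 0.14503722 -0.60629946  0.02578403] [ 0.489625   -0.30550308  0.56698349]
top stand 0.57 [440.1, 253.1, 505.0, 284.3] (((468.97442626953125, -283.20538330078125), (47.56877899169922, 137.22213745117188), 15.77413558959961), 172)
side stand 0.61 [355.9, 363.2, 451.6, 441.1] (((459.65863037109375, -291.399658203125), (64.94426727294922, 138.447265625), 14.949250221252441), 236)
```

```bash
python3 - <<'E'
from h import *
T=arm.camera("top");S=arm.camera("side")
g=T["img"].max(2).astype(int); print(g[258:280,450:476])
R=T["range_z"]; print("zero frac",(R==0).mean())
for n,c,(a,b,x,y) in(("top",T,(430,245,85,45)),("side",S,(360,345,90,70))):
    g=c["img"].max(2); m=(g<(85 if n=="top" else 50)).astype(np.uint8); mm=np.zeros_like(m); mm[b:b+y,a:a+x]=m[b:b+y,a:a+x]
    k,l,st,ce=cv2.connectedComponentsWithStats(mm)
    for i in range(1,k):
        if st[i,4]>15:
            ys,xs=np.nonzero(l==i)
            P=np.array([back(c,u,v) for u,v in zip(xs,ys) if c["range_z"][v,u]>0]); P=P[(P[:,2]>.03)&(P[:,2]<.08)]
            print(n,st[i],ce[i],len(P),P.mean(0),np.median(P,0), "plane.066",onplane(c,*ce[i],.066),"top row z",np.percentile(P[:,2],95))
# stand top face from depth
for n,c,(a,b,x,y) in(("top",T,(430,245,85,45)),("side",S,(345,345,115,100))):
    P=np.array([back(c,u,v) for v in range(b,b+y) for u in range(a,a+x) if c["range_z"][v,u]>0])
    print(n,"table z",np.median(P[P[:,2]<.012,2]))
    Q=P[(P[:,2]>.020)&(P[:,2]<.032)]; r=cv2.minAreaRect((Q[:,:2]*1000).astype(np.float32)); print(n,len(Q),r,np.median(Q[:,2]))
# deck/plate depth
for n,c,(u,v) in(("top",T,(276,231)),("side",S,(295,211))):
    print(n,"plate z",[back(c,u+du,v)[2].round(4) for du in(-5,5,6)])
E
```

```text
[[186 186 187 191 189 190 190 190 191 191 185 192 192 191 187 186 190 188
  192 197 193 190 200 204 203 201]
 [188 191 191 191 192 193 187 193 190 189 188 190 184 192 194 201 195 192
  206 207 205 195 199 204 199 204]
 [193 193 194 195 191 193 196 196 193 187 184 202 202 202 203 204 206 202
  206 206 206 198 196 204 205 199]
 [189 191 187 189 186 194 196 200 201 205 206 205 206 209 209 200 205 203
  203 205 208 203 195 201 203 201]
 [186 186 194 193 191 204 205 206 207 206 204 207 202 204 205 205 207 204
  205 202 205 202 197 201 206 200]
 [191 202 203 203 207 207 204 207 206 208 202 204 201 203 209 203 202 206
  205 207 207 202 200 196 204 205]
 [205 207 200 205 209 208 206 207 204 205 204 207 207 208 204 208 204 205
  204 203 204 205 204 192 202 204]
 [205 204 207 206 205 209 204 201 211 203 204 206 204 207 205 205 207 203
  204 204 203 206 201 199 198 199]
 [205 202 203 202 203 206 207 206 204 210 202 211 206 205 208 205 208 215
  214 214 210 207 199 203 207 216]
 [208 205 206 199 208 204 205 203 205 209 208 210 213 214 221 221 206 163
  134 150 192 213 206 209 209 218]
 [205 204 
[... 1946 characters left out ...]
2973415
side [413 380  21  26 340] [422.77941176 392.50588235] 338 [ 0.47386369 -0.32028781  0.05690056] [ 0.47359987 -0.32056794  0.05815778] plane.066 [ 0.46806595 -0.32545042  0.066     ] top row z 0.06762133290856713
top table z -0.0009598878331584472
top 1024 ((469.7726745605469, -287.0255432128906), (44.86909484863281, 131.595458984375), 15.089105606079102) 0.024972284383162242
side table z -2.3037942831217453e-05
side 2143 ((467.136962890625, -286.3116455078125), (47.5227165222168, 130.8018035888672), 15.323909759521484) 0.025696988170057965
top plate z [np.float64(0.0918), np.float64(0.0929), np.float64(0.092)]
side plate z [np.float64(0.0928), np.float64(0.0947), np.float64(0.0952)]
```

send_rows([
  [0, 0, 0, 10.4, 0.06],
  [0, 0, 0, 10.4, 0.06],
  [0, 0, 0, 10.4, 0.06],
  [0, 0, 0, 10.4, 0.06],
  [0, 0, 0, 10.4, 0.06],
  [-0.04, 0.002, 0, 0, 0.06],
  [-0.04, 0.002, 0, 0, 0.06],
  [-0.04, 0.002, 0, 0, 0.06],
  [-0.04, 0.002, 0, 0, 0.06],
  [-0.04, 0.002, 0, 0, 0.06],
])

```text
clock: 3.15
eef_pos: [0.2754, 0.3155, 0.2484]
tcp_rot: [1.908, 2.496, 0.001]
wrist_force: [0.4, -0.2, -0.1]
opening: 0.0602
```

send_rows([
  [-0.04, 0.002, 0, 0, 0.05],
  [-0.04, 0.002, 0, 0, 0.05],
  [-0.04, 0.002, 0, 0, 0.05],
  [-0.04, 0.002, 0, 0, 0.05],
  [-0.04, 0.002, 0, 0, 0.05],
  [-0.04, 0.002, 0, 0, 0.05],
  [-0.04, 0.002, 0, 0, 0.05],
  [-0.04, 0.002, 0, 0, 0.05],
  [-0.04, 0.002, 0, 0, 0.05],
  [-0.04, 0.002, 0, 0, 0.05],
])

```text
clock: 4.4
eef_pos: [0.3997, -0.0655, 0.2485]
tcp_rot: [1.908, 2.495, 0.0]
wrist_force: [-0.1, 0.0, 1.0]
opening: 0.0501
```

send_rows([
  [-0.04, 0.002, 0, 0, 0.05],
  [-0.04, 0.002, 0, 0, 0.05],
  [-0.04, 0.002, 0, 0, 0.05],
  [-0.04, 0.002, 0, 0, 0.05],
  [-0.04, 0.002, 0, 0, 0.05],
  [0, 0, 0, 0, 0.05],
])

```text
clock: 5.15
eef_pos: [0.4618, -0.2565, 0.2477]
tcp_rot: [-1.911, -2.493, 0.0]
wrist_force: [-0.1, -0.4, -0.1]
opening: 0.0503
```

```bash
cat >> h.py <<'E'
from scipy.spatial.transform import Rotation as Ro
def st():
    o=arm.observe(); R=Ro.from_rotvec(o["tcp_rot"]).as_matrix()
    print("clk",o["clock"],"pos",np.round(o["eef_pos"],4),"yawy",round(np.degrees(np.arctan2(R[1,1],R[0,1])),2),"tz",np.round(R[:,2],3),"F",np.round(o["wrist_force"],1),"M",np.round(o["moment"],2),"open",round(float(o["opening"]),4),"q",np.round(o["q"],2))
    return o,R
def need(o,R,p,yaw):
    d=R.T@(np.array(p)-o["eef_pos"]); c=np.degrees(np.arctan2(R[1,1],R[0,1])); print("shift",np.round(d*1000,1),"twist",round((c-yaw+180)%360-180,2))
E
python3 - <<'E'
from h import *
o,R=st(); need(o,R,(.4595,-.255,.058),15.2)
E
```

```text
clk 5.15 pos [ 0.4618 -0.2565  0.2477] yawy 15.08 tz [-0.  0. -1.] F [-0.1 -0.4 -0.1] M [ 0.02 -0.01  0.04] open 0.0503 q [-0.73  0.34  1.36 -0.    1.44 -0.99]
shift [  2.   -1.8 189.7] twist -0.12
```

send_rows([
  [0.002, -0.0018, 0.05, 0, 0.045],
  [0, 0, 0.05, 0, 0.045],
  [0, 0, 0.045, 0, 0.045],
  [0, 0, 0, 0, 0.045],
])

```text
clock: 5.65
eef_pos: [0.4581, -0.2514, 0.1015]
tcp_rot: [-1.904, -2.491, -0.001]
wrist_force: [-0.4, -0.0, 1.1]
opening: 0.0451
```

```bash
python3 - <<'E'
from h import *
o,R=st()
T=arm.camera("top");S=arm.camera("side")
for n,c,(a,b,x,y) in(("side",S,(330,290,140,120)),("top",T,(420,220,110,80))):
    cv2.imwrite(f"pics/{n}1.png",cv2.resize(cv2.cvtColor(c["img"],cv2.COLOR_RGB2BGR)[b:b+y,a:a+x],None,fx=5,fy=5,interpolation=cv2.INTER_CUBIC))
print(proj(S,o["eef_pos"]),proj(T,o["eef_pos"]))
E
```

```text
clk 5.65 pos [ 0.4581 -0.2514  0.1015] yawy 15.23 tz [-0.005  0.004 -1.   ] F [-0.4 -0.   1.1] M [-0.02 -0.04 -0.01] open 0.0451 q [-0.73  0.49  1.59  0.    1.07 -0.99]
(np.float64(385.22140807756756), np.float64(341.3115254622517)) (np.float64(468.73904336832015), np.float64(270.50689018466005))
```

View pics/side1.png

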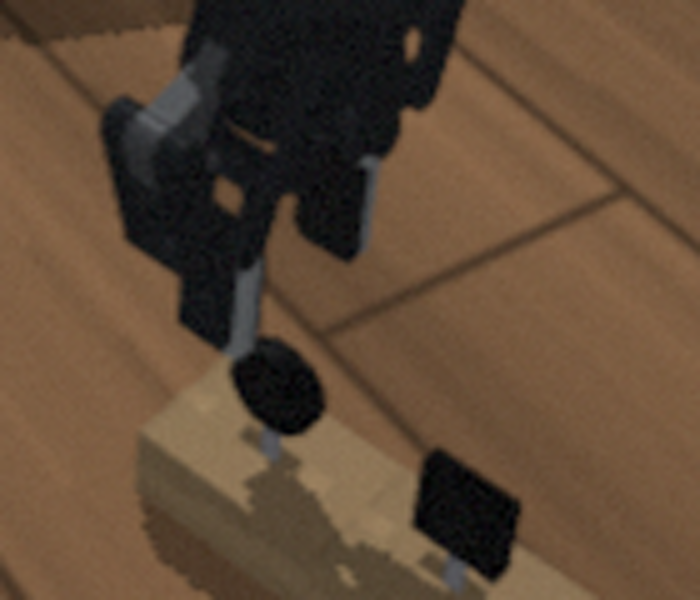

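View pics/top1.png

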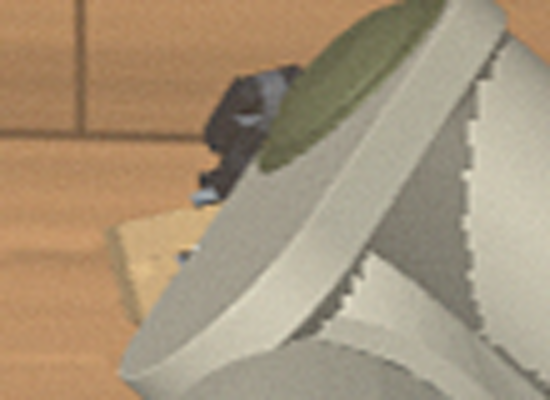

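send_rows([
  [0, 0, 0, 0, 0.04],
])

```text
clock: 5.88
eef_pos: [0.46, -0.2534, 0.1054]
tcp_rot: [1.905, 2.493, -0.0]
wrist_force: [0.0, -0.1, -0.8]
opening: 0.04
```

```bash
python3 - <<'E'
from h import *
o,R=st(); need(o,R,(.4595,-.255,.0555),15.2)
E
```

```text
clk 5.875 pos [ 0.46   -0.2534  0.1054] yawy 15.22 tz [ 0.003 -0.002 -1.   ] F [ 0.  -0.1 -0.8] M [-0.02  0.02 -0.01] open 0.04 q [-0.73  0.49  1.58  0.    1.07 -0.99]
shift [-1.2 -1.  49.9] twist 0.02
```

send_rows([
  [-0.0005, 0, 0.012, 0, 0.04],
  [0, 0, 0.012, 0, 0.04],
  [0, 0, 0.012, 0, 0.04],
  [0, 0, 0.011, 0, 0.04],
  [0, 0, 0, 0, 0.04],
  [0, 0, 0, 0, 0.04],
])

```text
clock: 6.62
eef_pos: [0.4595, -0.2536, 0.0565]
tcp_rot: [1.908, 2.496, -0.0]
wrist_force: [0.9, 0.2, -0.2]
opening: 0.04
```

```bash
python3 - <<'E'
from h import *
o,R=st(); need(o,R,(.4595,-.255,.0555),15.2)
T=arm.camera("top");S=arm.camera("side")
for n,c,(a,b,x,y) in(("side",S,(330,310,120,100)),):
    cv2.imwrite(f"pics/{n}2.png",cv2.resize(cv2.cvtColor(c["img"],cv2.COLOR_RGB2BGR)[b:b+y,a:a+x],None,fx=6,fy=6,interpolation=cv2.INTER_CUBIC))
E
```

```text
clk 6.625 pos [ 0.4595 -0.2536  0.0565] yawy 15.21 tz [ 0. -0. -1.] F [ 0.9  0.2 -0.2] M [-0.02  0.04 -0.05] open 0.04 q [-0.73  0.56  1.63 -0.    0.95 -1.  ]
shift [-1.4 -0.4  1. ] twist 0.01
```

View pics/side2.png

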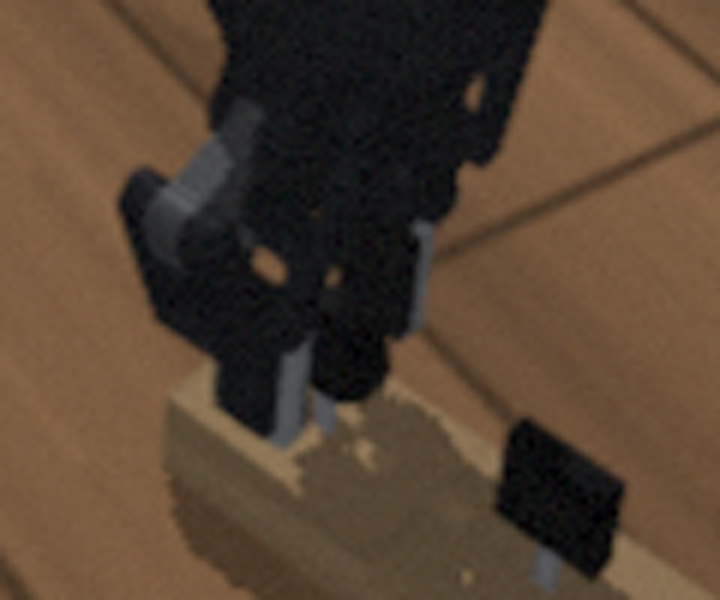

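send_rows([
  [-0.001, 0, 0.001, 0, 0.02],
  [0, 0, 0, 0, 0.01],
  [0, 0, 0, 0, 0.0],
  [0, 0, 0, 0, 0.0],
  [0, 0, 0, 0, 0.0],
  [0, 0, 0, 0, 0.0],
])

```text
clock: 7.48
eef_pos: [0.4598, -0.2545, 0.0555]
tcp_rot: [1.908, 2.496, 0.0]
wrist_force: [0.7, 0.2, 1.9]
opening: 0.007
```

```bash
python3 - <<'E'
from h import *
o,R=st()
S=arm.camera("side")
for n,c,(a,b,x,y) in(("side",S,(330,310,120,100)),):
    cv2.imwrite(f"pics/{n}3.png",cv2.resize(cv2.cvtColor(c["img"],cv2.COLOR_RGB2BGR)[b:b+y,a:a+x],None,fx=6,fy=6,interpolation=cv2.INTER_CUBIC))
E
```

```text
clk 7.475 pos [ 0.4598 -0.2545  0.0555] yawy 15.21 tz [ 0. -0. -1.] F [0.7 0.2 1.9] M [ 0.08 -0.1  -0.03] open 0.007 q [-0.73  0.56  1.63  0.    0.95 -1.  ]
```

View pics/side3.png

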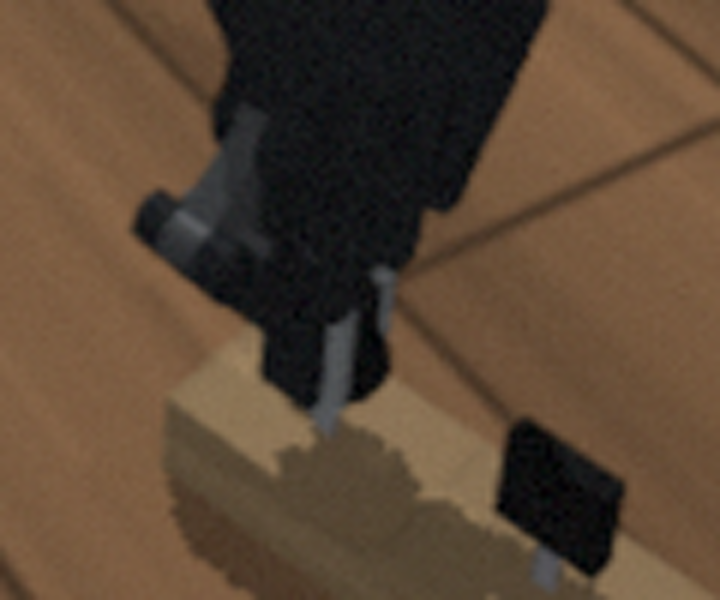

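send_rows([
  [0, 0, -0.005, 0, 0.0],
  [0, 0, -0.01, 0, 0.0],
  [0, 0, -0.015, 0, 0.0],
  [0, 0, -0.025, 0, 0.0],
  [0, 0, -0.04, 0, 0.0],
  [0, 0, -0.04, 0, 0.0],
  [0, 0, -0.03, 0, 0.0],
  [0, 0, 0, 0, 0.0],
])

```text
clock: 8.52
eef_pos: [0.4601, -0.2548, 0.2232]
tcp_rot: [1.905, 2.492, -0.001]
wrist_force: [0.5, -0.5, -0.7]
opening: 0.0071
```

```bash
python3 - <<'E'
from h import *
o,R=st(); need(o,R,(.528,.158,.2205),71)
S=arm.camera("side")
p=proj(S,o["eef_pos"]); print(p)
a,b=int(p[0])-55,int(p[1])-35
cv2.imwrite(f"pics/side4.png",cv2.resize(cv2.cvtColor(S["img"],cv2.COLOR_RGB2BGR)[b:b+100,a:a+120],None,fx=6,fy=6,interpolation=cv2.INTER_CUBIC))
print(a,b)
E
```

```text
clk 8.525 pos [ 0.4601 -0.2548  0.2232] yawy 15.21 tz [ 0.004 -0.004 -1.   ] F [ 0.5 -0.5 -0.7] M [0.02 0.   0.03] open 0.0071 q [-0.73  0.36  1.41 -0.    1.37 -1.  ]
shift [380.6 173.8   1.4] twist -55.79
(np.float64(395.7258788693969), np.float64(272.6010274882699))
340 237
```

View pics/side4.png

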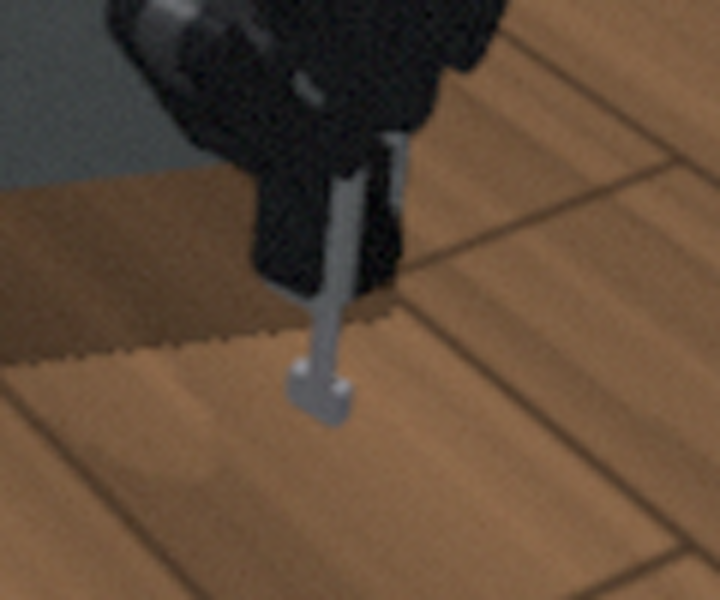

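```bash
python3 - <<'E'
from h import *
o,R=st(); S=arm.camera("side")
for d in(0,17,38,42.5,53.5):
    for tx in (-7,0,7):
        p=proj(S,o["eef_pos"]+R@np.array([tx/1000,0,d/1000])); print(d,tx,round((p[0]-340)*6),round((p[1]-237)*6))
E
```

```text
clk 8.575 pos [ 0.4596 -0.2544  0.2213] yawy 15.21 tz [ 0.001 -0.001 -1.   ] F [-0.5  0.3 -0.3] M [-0.05  0.03 -0.02] open 0.0068 q [-0.73  0.36  1.41 -0.    1.37 -1.  ]
0 -7 357 235
0 0 330 220
0 7 304 207
17 -7 350 299
17 0 323 284
17 7 297 270
38 -7 341 375
38 0 315 361
38 7 289 346
42.5 -7 339 391
42.5 0 313 377
42.5 7 288 362
53.5 -7 335 430
53.5 0 309 415
53.5 7 284 400
```

send_rows([
  [0.042, 0.019, 0, 0, 0.0],
  [0.042, 0.019, 0, 0, 0.0],
  [0.042, 0.019, 0, 0, 0.0],
  [0.042, 0.019, 0, 0, 0.0],
  [0.042, 0.019, 0, 0, 0.0],
  [0.042, 0.019, 0, 0, 0.0],
  [0.042, 0.019, 0, 0, 0.0],
  [0.042, 0.019, 0, 0, 0.0],
  [0.044, 0.022, 0, 0, 0.0],
])

```text
clock: 9.75
eef_pos: [0.5274, 0.1593, 0.219]
tcp_rot: [-1.907, -2.494, 0.003]
wrist_force: [0.6, -0.1, 0.2]
opening: 0.0071
```

send_rows([
  [0, 0, 0, -9.3, 0.0],
  [0, 0, 0, -9.3, 0.0],
  [0, 0, 0, -9.3, 0.0],
  [0, 0, 0, -9.3, 0.0],
  [0, 0, 0, -9.3, 0.0],
  [0, 0, 0, -9.3, 0.0],
  [0, 0, 0.03, 0, 0.0],
  [0, 0, 0, 0, 0.0],
  [0, 0, 0, 0, 0.0],
])

```text
clock: 10.88
eef_pos: [0.528, 0.1579, 0.1906]
tcp_rot: [-0.519, -3.098, 0.0]
wrist_force: [-0.3, 1.0, 0.2]
opening: 0.0072
```

```bash
python3 - <<'E'
from h import *
o,R=st(); need(o,R,(.528,.158,.19),71)
S=arm.camera("side");T=arm.camera("top")
save(T,"top5f.png")
cv2.imwrite("pics/side5.png",cv2.resize(cv2.cvtColor(S["img"],cv2.COLOR_RGB2BGR)[130:240,235:355],None,fx=6,fy=5,interpolation=cv2.INTER_CUBIC))
for d in(0,17,38,42.5,53.5):
    for tx in (-7,0,7):
        p=proj(S,o["eef_pos"]+R@np.array([tx/1000,0,d/1000])); print(d,tx,round((p[0]-235)*6),round((p[1]-130)*5))
E
```

```text
clk 10.875 pos [0.528  0.1579 0.1906] yawy 71.0 tz [-0. -0. -1.] F [-0.3  1.   0.2] M [ 0.02  0.01 -0.05] open 0.0072 q [ 0.08  0.43  1.39 -0.    1.32 -1.16]
shift [0.  0.1 0.6] twist -0.0
0 -7 372 198
0 0 352 199
0 7 331 201
17 -7 374 237
17 0 353 238
17 7 333 239
38 -7 375 283
38 0 355 284
38 7 335 286
42.5 -7 375 293
42.5 0 355 294
42.5 7 335 296
53.5 -7 376 317
53.5 0 356 318
53.5 7 336 320
```

View pics/side5.png

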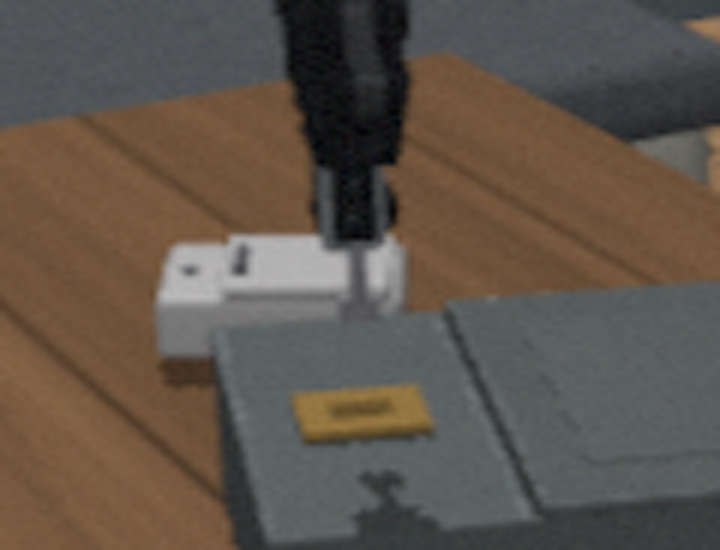

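View pics/top5f.png

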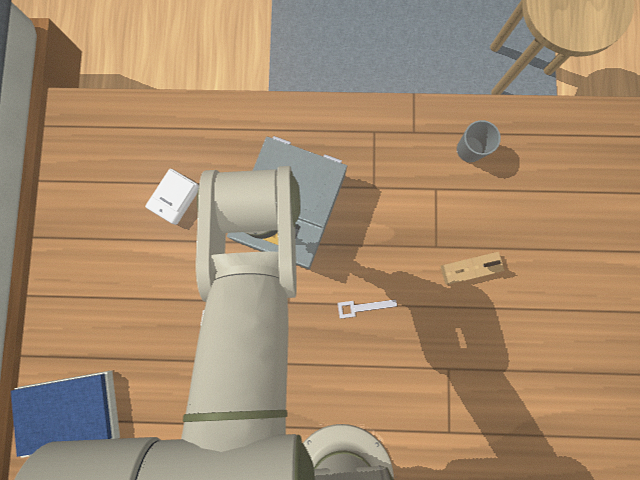

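send_rows([
  [0, 0, 0.01, 0, 0.0],
  [0, 0, 0.01, 0, 0.0],
  [0, 0, 0.01, 0, 0.0],
  [0, 0, 0.005, 0, 0.0],
  [0, 0, 0, 0, 0.0],
  [0, 0, 0, 0, 0.0],
])

```text
clock: 11.72
eef_pos: [0.528, 0.1579, 0.1556]
tcp_rot: [0.518, 3.098, 0.0]
wrist_force: [0.3, 0.9, -1.0]
opening: 0.0067
```

```bash
python3 - <<'E'
from h import *
o,R=st()
S=arm.camera("side")
cv2.imwrite("pics/side6.png",cv2.resize(cv2.cvtColor(S["img"],cv2.COLOR_RGB2BGR)[175:230,265:330],None,fx=11,fy=10,interpolation=cv2.INTER_CUBIC))
for d in(0,17,38,42.5,53.5):
    for tx in (-7,0,7):
        p=proj(S,o["eef_pos"]+R@np.array([tx/1000,0,d/1000])); print(d,tx,round((p[0]-265)*11),round((p[1]-175)*10))
for x in arm.tip_of("side","key")[:2]+arm.tip_of("side","lock_mouth")[:1]: print(x)
E
```

```text
clk 11.725 pos [0.528  0.1579 0.1556] yawy 71.01 tz [ 0.001  0.    -1.   ] F [ 0.3  0.9 -1. ] M [-0.02  0.01 -0.01] open 0.0067 q [ 0.08  0.47  1.44  0.    1.23 -1.16]
0 -7 357 103
0 0 321 106
0 7 284 108
17 -7 360 176
17 0 323 179
17 7 287 182
38 -7 363 266
38 0 327 269
38 7 290 272
42.5 -7 363 285
42.5 0 327 288
42.5 7 291 291
53.5 -7 365 330
53.5 0 329 333
53.5 7 293 337
{'xy': [295.3, 206.6], 'conf': 0.47}
{'xy': [294.5, 212.2], 'conf': 0.86}
```

View pics/side6.png

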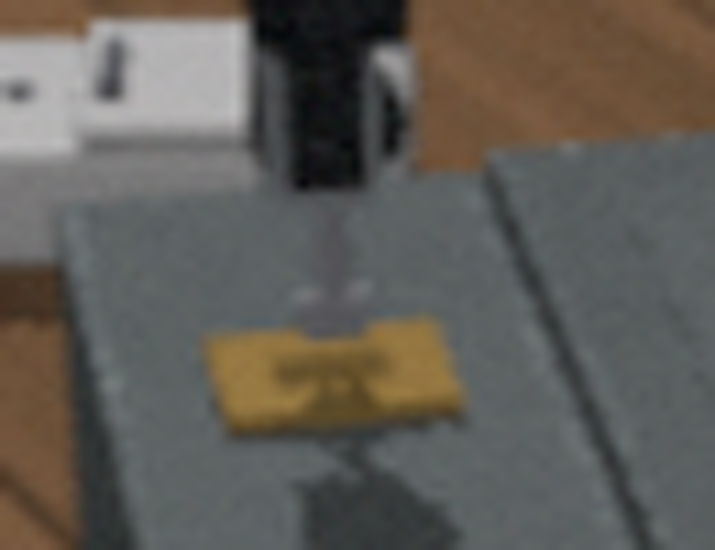

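send_rows([
  [0.001, 0, 0.002, 0, 0.0],
  [0, 0, 0.003, 0, 0.0],
  [0, 0, 0.003, 0, 0.0],
  [0, 0, 0.003, 0, 0.0],
  [0, 0, 0, 0, 0.0],
])

```text
clock: 12.5
eef_pos: [0.5268, 0.1582, 0.144]
tcp_rot: [-0.518, -3.098, 0.0]
wrist_force: [0.5, -0.2, -0.6]
opening: 0.0072
```

send_rows([
  [0, 0, 0.002, 0, 0.0],
  [0, 0, 0.002, 0, 0.0],
  [0, 0, 0, 0, 0.0],
])

```text
clock: 12.88
eef_pos: [0.5272, 0.1585, 0.1403]
tcp_rot: [0.518, 3.098, 0.001]
wrist_force: [1.5, 2.3, 0.1]
opening: 0.007
```

```bash
python3 - <<'E'
from h import *
o,R=st()
S=arm.camera("side")
cv2.imwrite("pics/side7.png",cv2.resize(cv2.cvtColor(S["img"],cv2.COLOR_RGB2BGR)[175:230,265:330],None,fx=11,fy=10,interpolation=cv2.INTER_CUBIC))
E
```

```text
clk 12.875 pos [0.5272 0.1585 0.1403] yawy 71.01 tz [ 0.001  0.001 -1.   ] F [1.5 2.3 0.1] M [ 0.59 -0.36 -0.03] open 0.007 q [ 0.08  0.48  1.47  0.    1.19 -1.16]
```

View pics/side7.png

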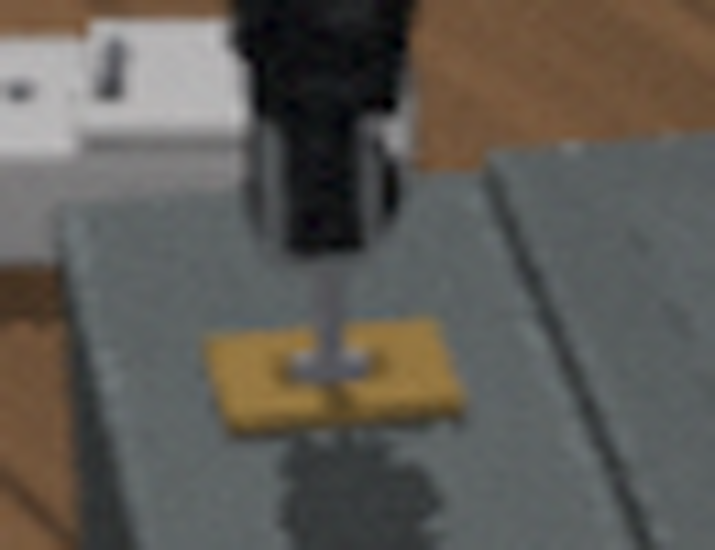

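send_rows([
  [0, 0.0007, 0, 0, 0.0],
  [0, 0, 0.001, 0, 0.0],
  [0, 0, 0.001, 0, 0.0],
  [0, 0, 0, 0, 0.0],
])

```text
clock: 13.42
eef_pos: [0.527, 0.1588, 0.1382]
tcp_rot: [-0.518, -3.098, 0.0]
wrist_force: [0.7, 0.7, 0.8]
opening: 0.0068
```

```bash
cat >> h.py <<'E'
def ft():
    o,R=st(); print("F tool",np.round(R.T@o["wrist_force"],2),"M tool",np.round(R.T@o["moment"],2),"depth est",round((.094-(o["eef_pos"][2]-.0535))*1000,1))
E
python3 -c "
from h import *
ft()"
```

```text
clk 13.425 pos [0.527  0.1588 0.1382] yawy 71.01 tz [-0. -0. -1.] F [0.7 0.7 0.8] M [ 0.18 -0.04  0.02] open 0.0068 q [ 0.08  0.49  1.47 -0.    1.19 -1.16]
F tool [-0.45  0.91 -0.81] M tool [-0.18  0.02 -0.02] depth est 9.3
```

Side load has dropped. Continuing to the pins.

send_rows([
  [0, 0.0003, 0.001, 0, 0.0],
  [0, 0, 0.001, 0, 0.0],
  [0, 0, 0.001, 0, 0.0],
  [0, 0, 0, 0, 0.0],
])

```text
clock: 13.92
eef_pos: [0.5273, 0.1592, 0.1353]
tcp_rot: [0.518, 3.098, 0.0]
wrist_force: [1.3, 1.6, -0.5]
opening: 0.0067
```

```bash
python3 -c "
from h import *
ft()"
```

```text
clk 13.925 pos [0.5273 0.1592 0.1353] yawy 71.01 tz [ 0.  0. -1.] F [ 1.3  1.6 -0.5] M [ 0.41 -0.2   0.  ] open 0.0067 q [ 0.08  0.49  1.47  0.    1.18 -1.16]
F tool [-0.7   1.91  0.53] M tool [-0.45 -0.06 -0.  ] depth est 12.2
```

send_rows([
  [0, 0.0005, 0.001, 0, 0.0],
  [0, 0, 0.001, 2, 0.0],
  [0, 0, 0.001, -4, 0.0],
  [0, 0, 0.001, 4, 0.0],
  [0, 0, 0.001, -2, 0.0],
  [0, 0, 0, 0, 0.0],
])

```text
clock: 14.68
eef_pos: [0.5275, 0.1596, 0.1303]
tcp_rot: [0.516, 3.099, -0.0]
wrist_force: [1.1, 0.9, 2.1]
opening: 0.0069
```

```bash
python3 -c "
from h import *
ft()"
```

```text
clk 14.675 pos [0.5275 0.1596 0.1303] yawy 71.1 tz [ 0. -0. -1.] F [1.1 0.9 2.1] M [ 0.17 -0.33  0.  ] open 0.0069 q [ 0.08  0.5   1.48 -0.    1.17 -1.16]
F tool [-0.72  1.18 -2.09] M tool [-0.27 -0.25 -0.  ] depth est 17.2
```

send_rows([
  [0, 0.0003, 0.001, 2, 0.0],
  [0, 0, 0.001, -4, 0.0],
  [0, 0, 0.001, 4, 0.0],
  [0, 0, 0.001, -2, 0.0],
  [0, 0, 0, 0, 0.0],
])

```text
clock: 15.3
eef_pos: [0.5277, 0.1598, 0.1263]
tcp_rot: [0.519, 3.098, -0.0]
wrist_force: [1.5, -0.1, 3.4]
opening: 0.0067
```

```bash
python3 - <<'E'
from h import *
ft()
S=arm.camera("side")
cv2.imwrite("pics/side8.png",cv2.resize(cv2.cvtColor(S["img"],cv2.COLOR_RGB2BGR)[175:230,265:330],None,fx=11,fy=10,interpolation=cv2.INTER_CUBIC))
E
```

```text
clk 15.3 pos [0.5277 0.1598 0.1263] yawy 70.96 tz [ 0. -0. -1.] F [ 1.5 -0.1  3.4] M [ 0.06 -0.3   0.04] open 0.0067 q [ 0.08  0.5   1.48 -0.    1.16 -1.16]
F tool [-1.4   0.43 -3.36] M tool [-0.15 -0.26 -0.04] depth est 21.2
```

View pics/side8.png

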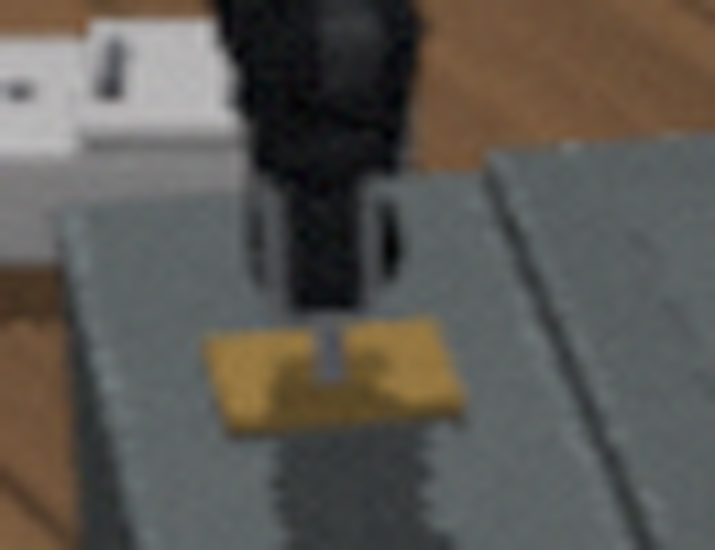

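send_rows([
  [0.0003, 0, 0.001, 1, 0.0],
  [0, 0, 0.0005, -2, 0.0],
  [0, 0, 0.0005, 2, 0.0],
  [0, 0, 0.0005, -1, 0.0],
  [0, 0, 0, 0, 0.0],
])

```text
clock: 15.98
eef_pos: [0.5271, 0.1601, 0.1243]
tcp_rot: [0.52, 3.098, -0.0]
wrist_force: [-0.3, -0.9, 8.5]
opening: 0.0071
```

```bash
python3 -c "
from h import *
ft()"
```

```text
clk 15.975 pos [0.5271 0.1601 0.1243] yawy 70.95 tz [ 0. -0. -1.] F [-0.3 -0.9  8.5] M [0.   0.13 0.02] open 0.0071 q [ 0.08  0.5   1.48 -0.    1.15 -1.16]
F tool [-0.03 -0.94 -8.5 ] M tool [ 0.04  0.12 -0.02] depth est 23.2
```

send_rows([
  [0, 0, 0.0005, 0, 0.0],
  [0, 0, 0.0005, 0, 0.0],
  [0, 0, 0, 0, 0.0],
])

```text
clock: 16.35
eef_pos: [0.5273, 0.1601, 0.1241]
tcp_rot: [0.52, 3.097, 0.0]
wrist_force: [-1.7, -0.9, 14.5]
opening: 0.0065
```

```bash
python3 - <<'E'
from h import *
ft()
S=arm.camera("side")
cv2.imwrite("pics/side9.png",cv2.resize(cv2.cvtColor(S["img"],cv2.COLOR_RGB2BGR)[175:230,265:330],None,fx=11,fy=10,interpolation=cv2.INTER_CUBIC))
E
```

```text
clk 16.35 pos [0.5273 0.1601 0.1241] yawy 70.94 tz [ 0.001 -0.    -1.   ] F [-1.7 -0.9 14.5] M [-0.14  0.5  -0.04] open 0.0065 q [ 0.08  0.5   1.48 -0.    1.15 -1.16]
F tool [  1.28  -1.37 -14.49] M tool [0.3  0.43 0.04] depth est 23.4
```

View pics/side9.png

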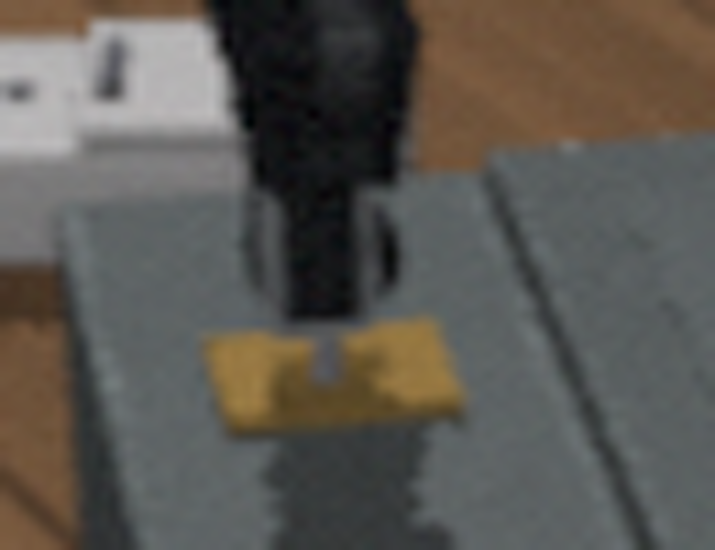

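send_rows([
  [0, 0, -0.0004, 5, 0.0],
  [0, 0, 0, 5, 0.0],
  [0, 0, 0, 5, 0.0],
  [0, 0, 0, 5, 0.0],
  [0, 0, 0, 5, 0.0],
  [0, 0, 0, 0, 0.0],
])

```text
clock: 17.15
eef_pos: [0.5279, 0.1607, 0.1242]
tcp_rot: [1.179, 2.91, 0.004]
wrist_force: [1.1, 3.9, 9.8]
opening: 0.0071
```

```bash
python3 -c "
from h import *
ft()"
```

```text
clk 17.15 pos [0.5279 0.1607 0.1242] yawy 45.88 tz [ 0.003  0.001 -1.   ] F [1.1 3.9 9.8] M [ 0.64 -0.32  0.07] open 0.0071 q [ 0.08  0.5   1.48  0.    1.15 -0.72]
F tool [ 1.91  3.62 -9.78] M tool [-0.68  0.21 -0.07] depth est 23.3
```

send_rows([
  [0.0003, 0.0008, 0, 5, 0.0],
  [0, 0.0003, 0, 5, 0.0],
  [0, 0.0003, 0, 5, 0.0],
  [0, 0.0003, 0, 5, 0.0],
  [0, 0.0003, 0, 5, 0.0],
  [0, 0, 0, 0, 0.0],
])

```text
clock: 17.9
eef_pos: [0.529, 0.1616, 0.1242]
tcp_rot: [1.781, 2.586, 0.002]
wrist_force: [-0.4, 0.0, 10.2]
opening: 0.0074
```

```bash
python3 -c "
from h import *
ft()"
```

```text
clk 17.9 pos [0.529  0.1616 0.1242] yawy 20.89 tz [ 0.002  0.    -1.   ] F [-0.4  0.  10.2] M [0.07 0.06 0.04] open 0.0074 q [ 0.08  0.51  1.48  0.    1.16 -0.28]
F tool [  0.15  -0.34 -10.18] M tool [ 0.04  0.09 -0.04] depth est 23.3
```

send_rows([
  [0, 0.0003, 0, 5, 0.0],
  [0, 0.0003, 0, 5, 0.0],
  [0, 0.0003, 0, 5, 0.0],
  [0, 0.0003, 0, 5, 0.0],
  [0, 0.0003, 0, 5, 0.0],
  [0, 0, 0, 0, 0.0],
])

```text
clock: 18.65
eef_pos: [0.5302, 0.1618, 0.1242]
tcp_rot: [2.299, 2.14, 0.001]
wrist_force: [-1.3, -1.0, 12.0]
opening: 0.0068
```

```bash
python3 -c "
from h import *
ft()"
```

```text
clk 18.65 pos [0.5302 0.1618 0.1242] yawy -4.1 tz [ 0.001  0.    -1.   ] F [-1.3 -1.  12. ] M [-0.    0.22  0.13] open 0.0068 q [ 0.08  0.51  1.47 -0.    1.16  0.15]
F tool [ -1.05  -1.22 -12.03] M tool [ 0.22 -0.02 -0.13] depth est 23.3
```

send_rows([
  [0, 0, 0, 4, 0.0],
  [0, 0.0003, 0, 4, 0.0],
  [0, 0.0002, 0, 4, 0.0],
  [0, 0.0002, 0, 4, 0.0],
  [0, 0.0002, 0, 3, 0.0],
  [0, 0, 0, 0, 0.0],
])

```text
clock: 19.4
eef_pos: [0.531, 0.1616, 0.1242]
tcp_rot: [2.621, 1.732, 0.002]
wrist_force: [-2.5, 1.1, 12.7]
opening: 0.0072
```

```bash
python3 - <<'E'
from h import *
ft()
S=arm.camera("side")
cv2.imwrite("pics/side10.png",cv2.resize(cv2.cvtColor(S["img"],cv2.COLOR_RGB2BGR)[155:275,255:405],None,fx=5,fy=5,interpolation=cv2.INTER_CUBIC))
E
```

```text
clk 19.4 pos [0.531  0.1616 0.1242] yawy -23.08 tz [ 0.001  0.    -1.   ] F [-2.5  1.1 12.7] M [0.01 0.27 0.08] open 0.0072 q [0.08 0.51 1.47 0.   1.16 0.49]
F tool [  0.08  -2.72 -12.67] M tool [ 0.25 -0.1  -0.08] depth est 23.3
```

View pics/side10.png

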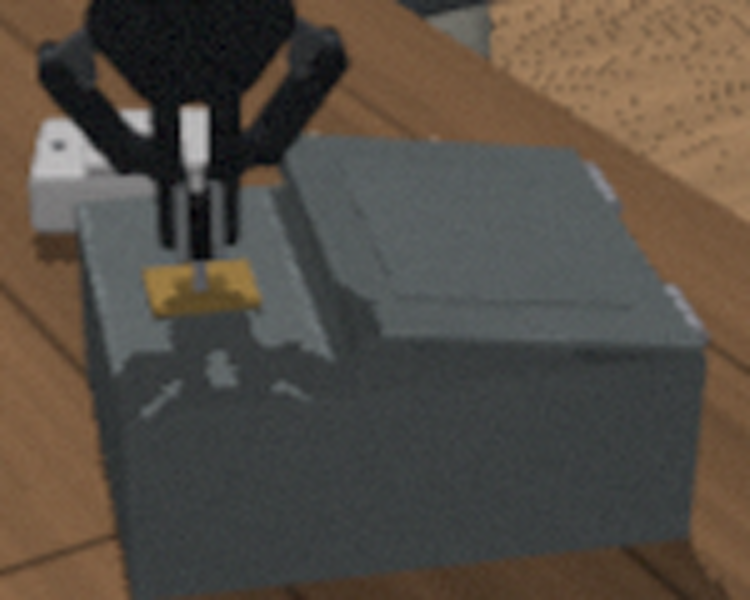

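send_rows([
  [0, -0.0003, 0, 3, 0.0],
  [0, -0.0003, 0, 3, 0.0],
  [0, 0, 0, 0, 0.0],
  [0, 0, 0, 0, 0.0],
])

```text
clock: 19.95
eef_pos: [0.5311, 0.1616, 0.1242]
tcp_rot: [2.706, 1.592, 0.003]
wrist_force: [2.0, -1.1, 10.5]
opening: 0.0076
```

```bash
python3 - <<'E'
from h import *
ft()
S=arm.camera("side")
t=arm.tip_of("side","lid_edge"); print(t[:2])
# lid top free-edge height by depth along box x from the lock
ax=np.array([np.cos(np.radians(-19)),np.sin(np.radians(-19))]);ay=np.array([-ax[1],ax[0]])
P=[]
for v in range(160,245):
    for u in range(265,345):
        if S["range_z"][v,u]>0: P.append(back(S,u,v))
P=np.array(P); d=P[:,:2]-np.array([.5283,.1582]); a=d@ax; b=d@ay
for lo in range(30,75,5):
    m=(a>lo/1e3)&(a<(lo+5)/1e3)&(abs(b)<.07); print(lo,m.sum(),np.round(np.percentile(P[m,2],[50,90]),4) if m.sum() else "")
E
```

```text
clk 19.95 pos [0.5311 0.1616 0.1242] yawy -29.05 tz [ 0.003 -0.    -1.   ] F [ 2.  -1.1 10.5] M [-0.28 -0.2   0.11] open 0.0076 q [ 0.08  0.51  1.47 -0.    1.16  0.59]
F tool [-1.000e-02  2.290e+00 -1.048e+01] M tool [-0.31 -0.14 -0.12] depth est 23.3
[{'xy': [317.2, 201.6], 'conf': 0.91}]
30 124 [0.091  0.1938]
35 136 [0.0912 0.1963]
40 107 [0.0912 0.2032]
45 150 [0.1169 0.1991]
50 94 [0.1184 0.2018]
55 84 [0.1172 0.2012]
60 68 [0.1165 0.1173]
65 65 [0.1156 0.1165]
70 80 [0.1153 0.1169]
```

send_rows([
  [0, 0.0003, 0, 3, 0.0],
  [0, 0, 0, 0, 0.0],
  [0, 0, 0, 0, 0.0],
  [0, 0, 0, 0, 0.0],
  [0, 0, 0, 0, 0.0],
])

```text
clock: 20.68
eef_pos: [0.5312, 0.1614, 0.1242]
tcp_rot: [2.747, 1.521, 0.002]
wrist_force: [0.7, -2.1, 10.4]
opening: 0.007
```

```bash
python3 - <<'E'
from h import *
ft()
S=arm.camera("side");save(S,"side11.png")
o=arm.observe();T=arm.camera("top")
save(T,"top11.png")
ft()
E
```

```text
clk 20.675 pos [0.5312 0.1614 0.1242] yawy -32.04 tz [ 0.002 -0.001 -1.   ] F [ 0.7 -2.1 10.4] M [-0.37 -0.11  0.17] open 0.007 q [ 0.08  0.51  1.47 -0.    1.16  0.64]
F tool [ -1.36   1.72 -10.35] M tool [-0.29 -0.25 -0.17] depth est 23.3
clk 20.775 pos [0.5312 0.1614 0.1242] yawy -32.04 tz [ 0.002 -0.001 -1.   ] F [ 1.1 -1.4 10.8] M [-0.29 -0.13  0.19] open 0.007 q [ 0.08  0.51  1.47 -0.    1.16  0.64]
F tool [ -0.58   1.68 -10.77] M tool [-0.26 -0.18 -0.19] depth est 23.3
```

View pics/side11.png

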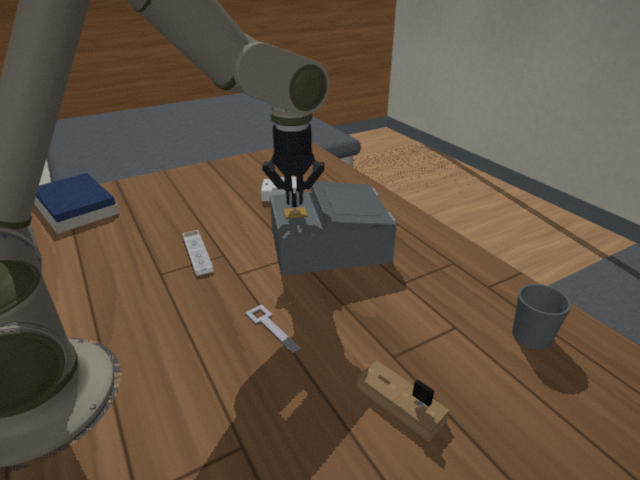

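The turning moment has risen to about 0.18 N m, above the spring's 0.1, so the key is against the stop. The lid is ajar. In the picture the square key stands unchanged at (423,393), and the other items have not moved.

```bash
python3 -c "
from h import *
arm.job_done(); ft()"
```

```text
the job is handed in; nothing more can be done
the job is handed in; nothing more can be done
```

I took the round-headed key out of the stand and pushed it fully home in the lock, rocking it slightly past the pins. I then turned it about 103° clockwise at the tool, up to the stop, and handed the job in still gripping and holding it.

My last checks before handing in:
- **Depth:** the key tip was about 23 mm below the mouth, with about 10 N of downward push on the floor. The depth is worked out from the arm's position, not measured directly.
- **Turn:** the turning moment was about 0.18 N m, above the spring's 0.1, which fits the key being hard against the stop. I could not read the cylinder angle itself.
- **Lid:** the free edge measured about 117–118 mm high, a lift of about 22 mm. I took that reading 3° before the final turn.
- **Grip:** the fingers were closed on the key head at about 7 mm; I had no direct reading of the grip force.
- **Other things:** the side picture shows the square-headed key still in its slot and the other items where they were.

**Disagreement:** the two cameras placed the lock plate about 4–5 mm apart. I lined the key up with the side camera alone, then eased it in using the measured side forces. No check failed, and the run took about 21 s.

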